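Pop open the push-to-open lid of the long nail box

TASK

The class is ready to nail up its joints, so open the longer of the two pine nail boxes: press down once with your fingertips on the front of its shut lid, right over the push-to-open catch at the middle, then take your hand away and let the lid spring up and stand ajar on its own. Do not lift the lid or push it back down once it has popped. Leave the shorter box shut and everything lying around where it is; pick nothing up.

Things in the scene. Friction and masses are not known exactly. Their poses are not given: they have to be found in the camera images.
- long_box: The longer of two pine nail boxes of one make, 200 mm wide (the shorter one: 110 mm), 120 mm deep, 94 mm high without its lid, fast on the bench. Origin: centre of its underside. x points from the front to the hinged back, y along its width, z up. At the start both are shut.
- short_box: The shorter of two pine nail boxes of one make, 110 mm wide (the longer one: 200 mm), 120 mm deep, 94 mm high without its lid, fast on the bench. Origin: centre of its underside. x points from the front to the hinged back, y along its width, z up. At the start both are shut.
- long_lid: Plywood lid of the longer box, 12 mm thick, 200 mm wide, 125 mm front to back, overlapping the front by 5 mm; shut, its top is 112 mm above the bench and a 6 mm shadow gap shows all round under it. Origin: on the hinge line, at the lid's underside, in the middle of its width, 100 mm above the bench at the back edge. x points backwards, y along the hinge, z up through the lid when shut.
- short_lid: Plywood lid of the shorter box, 12 mm thick, 110 mm wide, 125 mm front to back, overlapping the front by 5 mm; shut, its top is 112 mm above the bench and a 6 mm shadow gap shows all round under it. Origin: on the hinge line, at the lid's underside, in the middle of its width, 100 mm above the bench at the back edge. x points backwards, y along the hinge, z up through the lid when shut.
- long_press (a point): Point on top of the longer lid over its push-push catch, midway between two dark screw heads (9 mm, 32 mm apart): 27 mm behind the front edge, 100 mm before the hinge, mid-width. Axes as the lid's. Pressing the shut lid down here by 3 mm or more (4 to 6 N; it bottoms at 5 mm) frees the catch; as the hand rises away, its spring raises the lid in about half a second.
- long_hinge (a joint): Angle of the longer lid on its back hinge, rad: about 0 when shut and held by the catch, negative (to a stop at -0.047) when pressed in against the catch, growing as it opens. Popped, the lid rests on the catch's plunger at about 0.34, its front edge 40 mm higher than when shut. Pressing the open lid all the way down again would latch it shut.
- short_hinge (a joint): Angle of the shorter lid on its back hinge, rad: about 0 when shut and held by the catch, negative (to a stop at -0.047) when pressed in against the catch, growing as it opens. Popped, the lid rests on the catch's plunger at about 0.34, its front edge 40 mm higher than when shut. Pressing the open lid all the way down again would latch it shut.
- glue_bottle: White glue bottle with a pointed nozzle, 66 mm across, 195 mm tall, loose, standing behind the boxes (beyond them from the robot). Origin: centre of its underside, z up.
- nail_dish: Round white dish of nails, 90 mm across, glued to a 100 mm square of card, 34 mm high in all, loose, on the bench in line with the boxes. Origin: centre of its underside, z up.
- pine_joint: Pupil's L-shaped pine joint, 45 x 90 mm on the bench, 19 mm thick, with an upright leg to 69 mm at its +y end, loose, in front of the longer box. Origin: centre of the underside of the flat leg, z up.
- hammer: Hammer with a yellow handle, 270 mm long, lying loose behind the boxes. Its x axis runs along the handle towards the head.
Mind the look-alikes: they are no part of the job. What is shaped like the long_box but blue, green or purple is not meant.

How it is judged:
By the outcome, as a careful person would: the job done as asked, in the order asked, and still so for the second after the job is handed in, with the robot touching nothing.
It also fails if it takes over 34 s, if anything falls off the work surface, if the arm or the gripper's body presses on something with over 40 N, if the wrist force passes 120 N, or if a joint passes its speed limit or range.

ROBOT

A 7-joint arm with a two-finger parallel gripper is mounted at the origin on the work surface. World frame = base frame: x ahead of the robot, y to its left, z up, the work surface at z = 0. Lengths are in m, angles in rad, forces in N, time in s.
With the tool pointing down it reaches from about 0.4 to 0.85 m from the base axis. Payload 10.4 kg.
Tool frame: the origin (TCP) lies midway between the tips of the shut fingers; the grasp point (between the pads) lies 19 mm behind it; z points along the fingers, y is the direction in which the jaws open and shut (so a half turn about z gives the same grasp; the last joint's range is limited). The gripper opens to 87 mm and grips with 3 to 60 N. Pads are 19 mm wide; open, the fingers measure 117 mm over their backs; the gripper's body (75 mm by 190 mm) begins 51 mm behind the grasp point.
Start: joints at [-1.371, 0.332, -0.065, 1.46, 0.022, 1.35, -0.088], TCP at [0.138, 0.61, 0.223] pointing down, gripper open.
Joint ranges: [-2.6, 2.6], [-0.5, 2.12], [-1.47, 1.34], [0.16, 2.42], [-1.27, 4.41], [0.06, 2.06], [-2.6, 2.6]. Speed limits (rad/s): [2.22, 2.22, 2.79, 2.79, 3.14, 3.14, 3.14].

INTERFACE

Orientations are given as a rotation vector (axis times angle).
In Python, from rig import manip gives the robot as it stands. The module is installed in compiled form; this text tells all that it offers.
- The arm moves only by the shell command python3 -m jog 'ROWS' [OPENING] [FORCE]. ROWS is JSON, a list of rows, each a list of 6 numbers: the shift along the world's x, y, z in cm, then the turn, a rotation vector about the world's x, y, z in rad. In form: [[tx, ty, tz, ax, ay, az], ...]. A call has 1 to 5 rows; each row is the pose to reach, as a shift and turn from the pose commanded when the call began; what a row does not reach only later rows make up. A row lasts 1/8 s, in which the tool goes at most 62.5 mm and 10.7 degrees, less where a joint would pass 70% of its speed; a pose out of reach is approached as far as the arm can. A call with a gripper value outside its range is refused whole. OPENING is the opening in per cent of the stroke, from 0 (shut) to 100 (fully open), set as the call begins (- or left out, the last holds). The fingers move at their own pace and stop on an object; FORCE is the grip in N (left out, the last holds). Time passes only in rows, so rows that repeat a pose let the fingers close. It gives the time, the measured TCP pose, the force and the opening at its end, in the units of the state.
- manip.state(): the state, without advancing time (a new reading comes with each control period).
- manip.get_image(name): name is "side" or "top" or "wrist"; returns the picture (480x640x3 uint8, red, green, blue); there is no depth.
- manip.camera_params(name): a dict with "K" (3x3 intrinsics, pixels), "k1" (the pictures are not rectified: a ray, as slopes to the right and down, at radius r is drawn at 1 + k1 r^2 times it, then the intrinsics apply), "rvec" (rotation vector, rad) and "tvec" (3), from world to camera coordinates, as OpenCV has them; the wrist camera has in their place "mount" (4x4, takes a point from camera to tool coordinates, whose origin is the TCP and whose axes are the flange's). Camera axes: x right, y down, z forward; pixel columns grow to the right and rows downward; lengths in m; the calibration is good to about 2 mm. A picture is of the moment at which its call begins: read the wrist's pose just before it. camera_params takes no time and is no camera call.
- manip.finish_job(): hands the job in, once; it reports no verdict.
Trained networks look in the newest picture that a camera, given by its name, has taken for a name from the list of things; names that differ only in an ending like _2 or _b are one class to them, and where a whole thing is asked for, a point or a joint stands for the part that bears it (a point fixed in the world has none). Each returns a list of dicts, best first, with "score" (0 to 1); they miss things now and then, are a little off and sometimes report something else, mostly with a low value. They report only what shows in the picture. A call takes as long as a camera call. They do not tell look-alikes from the thing itself.
- manip.boxes_of(camera, thing): "at" ([column, row] as shares, 0 to 1, of the picture: columns of its width, rows of its height, amid what is visible of it).
- manip.landmark_of(camera, thing): "at" ([column, row] as shares, 0 to 1, of the picture: columns of its width, rows of its height: a listed point, or the origin of a listed thing).
The state is a dict: "time_s": time; "joint_positions": joint angles; "dq": joint speeds; "joint_efforts": joint torques, N m; "eef_pos": TCP position; "ee_rot": TCP orientation; "ft_force": force on the tool from outside, world axes, zero at the start; "ft_torque": the same for the moment, N m; "width": opening from 0.0 (shut) to 1.0 (fully open).
Only numpy, scipy, OpenCV 4.12 (cv2) and the standard library are available. Lean on these libraries where they do the work, as an engineer would, in place of code of your own. Each camera call takes 0.05 s, during which the arm holds its last target. There are 200 camera calls.

## Working session

There is one attempt and no reset: what is moved stays moved. The work goes in short steps, Python scripts to look and compute and a shell command to move; the robot and the scene stay as the last step left them, time stands still between calls to the robot, and variables do not carry over. Pictures are saved under pics/ and viewed, about 8 in all and at most 12, crops included, and the job is handed in when it is done.

```bash
mkdir -p pics
cat > h.py <<'E'
import numpy as np, cv2
from rig import manip
from scipy.spatial.transform import Rotation as R
def cam(n):
    p=manip.camera_params(n);K=np.array(p["K"],float)
    if "mount" in p:
        s=manip.state();M=np.array(p["mount"]);T=np.eye(4);T[:3,:3]=R.from_rotvec(s["ee_rot"]).as_matrix();T[:3,3]=s["eef_pos"];W=T@M
        return K,p["k1"],W[:3,:3],W[:3,3]
    Rm=R.from_rotvec(np.ravel(p["rvec"])).as_matrix()
    return K,p["k1"],Rm.T,-Rm.T@np.ravel(p["tvec"])
def ray(c,px):
    K,k1,Rw,o=c
    u=cv2.undistortPoints(np.array([[px]],float),K,np.array([k1,0,0,0.]))[0,0]
    d=Rw@np.array([u[0],u[1],1]);return o,d/np.linalg.norm(d)
def atz(c,px,z):
    o,d=ray(c,px);return o+d*(z-o[2])/d[2]
def tri(rs):
    A=sum(np.eye(3)-np.outer(d,d) for o,d in rs);b=sum((np.eye(3)-np.outer(d,d))@o for o,d in rs)
    return np.linalg.solve(A,b)
def save(n,f):
    im=manip.get_image(n);cv2.imwrite("pics/"+f,im[:,:,::-1]);return im
E
python3 - <<'E'
from h import *
print(manip.state())
for n in ["top","side"]:
    save(n,n+"0.png");c=cam(n);print(n,c[3])
    for t in ["long_press","long_lid","short_lid"]:
        for d in manip.landmark_of(n,t)[:4]:
            px=np.array(d["at"])*[640,480];print(n,t,round(d["score"],2),px.round(1),atz(c,px,.112).round(3))
E
```

```text
{'time_s': 0.0, 'joint_positions': array([-1.37060902,  0.33285635, -0.06465889,  1.46090782,  0.02158084,
        1.34988087, -0.08853081]), 'dq': array([ 8.49681585e-04,  1.07179638e-03,  6.22978979e-04,  1.04725013e-03,
        1.04508862e-03,  3.51746924e-05, -9.92168797e-04]), 'joint_efforts': array([ 5.84182744e-04, -6.23258400e+01,  2.49110861e-02, -3.89892876e+01,
       -6.13276125e-02,  4.00123664e-02,  1.52069429e-04]), 'eef_pos': array([0.13803443, 0.60919185, 0.2217795 ]), 'ee_rot': array([-3.49303237e-01, -3.12201708e+00,  2.12795645e-03]), 'ft_force': array([ 0.21364455, -0.01186191,  1.41851584]), 'ft_torque': array([0.00573549, 0.01069196, 0.03824242]), 'width': 0.9996061194789811}
top [0.39932249 0.03297176 1.2239189 ]
top long_press 0.96 [322.8 330.1] [0.343 0.049 0.112]
top long_press 0.92 [214.7 146.2] [0.765 0.29  0.112]
top long_press 0.9 [217.3 247. ] [0.53  0.282 0.112]
top long_press 0.68 [138.1 348.9] [0.307 0.459 0.112]
top long_lid 0.92 [212.5 206.1] [0.624 0.293 0.112]
top long_lid 0.78 [210.3 109.5] [0.856 0.303 0.112]
top long_lid 0.69 [303.8 289.1] [0.433 0.089 0.112]
top long_lid 0.67 [136.3 307.6] [0.398 0.465 0.112]
top short_lid 0.7 [347.8 176.1] [ 0.685 -0.015  0.112]
side [0.45882329 0.75852394 1.00021301]
side long_press 0.9 [427.3 414.5] [0.311 0.451 0.112]
side long_press 0.87 [315.  324.2] [0.533 0.29  0.112]
side long_press 0.78 [205.4 312.1] [0.76  0.288 0.112]
side long_press 0.62 [413.6 235. ] [0.339 0.041 0.112]
side long_lid 0.86 [375.2 426. ] [0.403 0.481 0.112]
side long_lid 0.86 [157.3 316.7] [0.857 0.311 0.112]
side long_lid 0.78 [369.5 251.8] [0.436 0.099 0.112]
side long_lid 0.68 [266.9 324.3] [0.629 0.301 0.112]
side short_lid 0.76 [266.2 205.3] [ 0.687 -0.012  0.112]
```

View pics/top0.png

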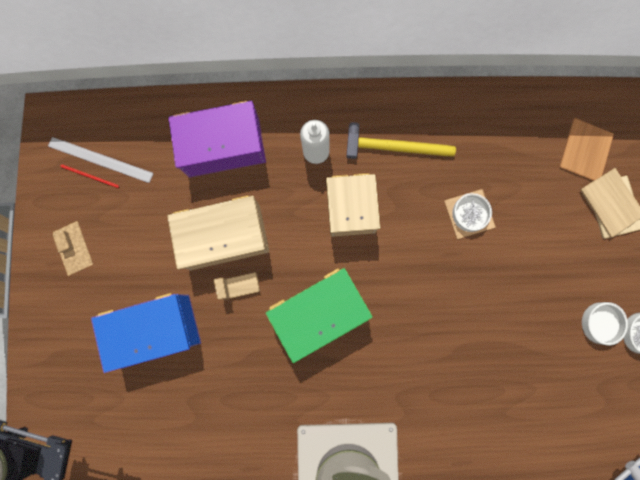

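View pics/side0.png

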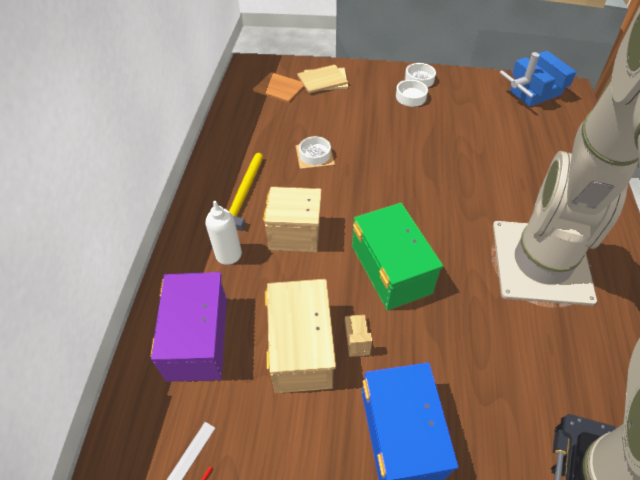

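The top view shows the long pine box with its screws at about (211,249) and (225,246). The side view has them at (317,315) and (318,328). The network's candidate at (0.53, 0.285) matches. The blue, green and purple boxes are look-alikes, and the short box is at (353,205). I'll shut the fingers and go above it.

```bash
python3 -m jog '[[6,-5,2,0,0,0],[11,-9,2,0,0,0],[16,-13,2,0,0,0],[20.5,-17,2,0,0,0],[25,-21,2,0,0,0]]' 0 20
python3 -m jog '[[4,-3.5,-1,0,0,0],[8,-7,-2,0,0,0],[11,-9.5,-2,0,0,0],[12,-10.5,-2,0,0,0],[12,-10.5,-2,0,0,0]]'
python3 - <<'E'
from h import *
print("tri",tri([ray(cam("top"),(217.3,247.0)),ray(cam("side"),(315,324.2))]))
c=cam("wrist");im=save("wrist","w1.png");s=manip.state();print(s["eef_pos"],s["ft_force"],s["time_s"])
for d in manip.landmark_of("wrist","long_press")[:3]:
    px=np.array(d["at"])*[640,480];print(d["score"],px,atz(c,px,.112))
E
```

```text
time_s: 1.02
eef_pos: [0.3774, 0.4088, 0.2429]
ee_rot: [0.349, 3.122, 0.001]
ft_force: [0.6, 1.1, 0.4]
width: 0.519
time_s: 1.65
eef_pos: [0.4961, 0.3051, 0.2226]
ee_rot: [-0.351, -3.122, -0.0]
ft_force: [-0.1, 0.7, -0.4]
width: 0.019
tri [0.53301574 0.28401545 0.10103005]
[0.49526679 0.3062385  0.22259344] [-0.3156691  -0.10839388 -0.32367139] 1.7
```

View pics/w1.png

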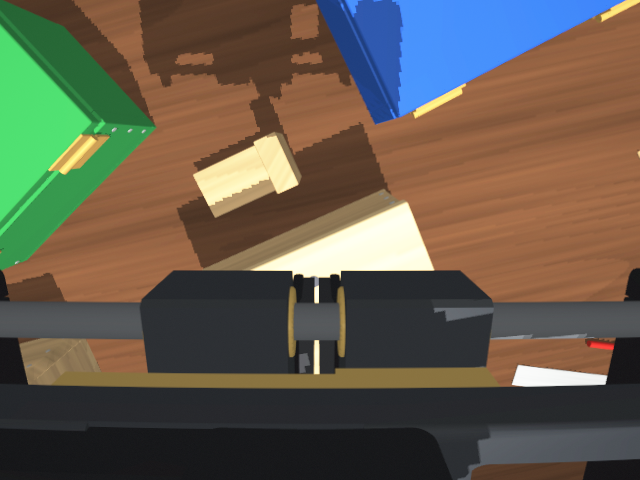

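The wrist view hides the press point behind the fingers, but it shows the pine lid's front edge and a corner at (407,203). I'll take the screw-head centroids from the fixed views and use that corner as a check.

Run:
```python
from h import *
def blobs(f,x0,x1,y0,y1):
    g=cv2.imread(f,0)[y0:y1,x0:x1].astype(float)
    m=((cv2.medianBlur(g.astype(np.uint8),9).astype(float)-g)>35).astype(np.uint8)
    n,l,st,_=cv2.connectedComponentsWithStats(m,connectivity=8)
    w=np.clip(cv2.medianBlur(g.astype(np.uint8),9)-g,0,None);o=[]
    for i in range(1,n):
        k=cv2.dilate((l==i).astype(np.uint8),np.ones((3,3)))*w;ys,xs=np.mgrid[y0:y1,x0:x1]
        o.append((st[i,4],(k*xs).sum()/k.sum(),(k*ys).sum()/k.sum()))
    return o
t=blobs("pics/top0.png",200,236,236,258);s=blobs("pics/side0.png",305,328,300,340)
print(t);print(s)
ct,cs=cam("top"),cam("side")
for b in t:
  for e in s: print(tri([ray(ct,b[1:]),ray(cs,e[1:])]).round(4))
for b in t: print("t",atz(ct,b[1:],.112).round(4))
for b in s: print("s",atz(cs,b[1:],.112).round(4))
print("corner",atz(cam("wrist"),(407,203),.112))
```

```text
[(np.int32(8), np.float64(224.76774193548388), np.float64(245.34193548387097)), (np.int32(9), np.float64(210.9145199063232), np.float64(248.5175644028103)), (np.int32(2), np.float64(228.44604316546761), np.float64(257.0))]
[(np.int32(9), np.float64(316.06201550387595), np.float64(313.8982558139535)), (np.int32(12), np.float64(317.38607050730866), np.float64(328.0103181427343))]
[0.5341 0.2651 0.11  ]
[0.5351 0.2741 0.0676]
[0.527  0.2872 0.1492]
[0.5277 0.2965 0.1099]
[0.522  0.2592 0.0978]
[0.5226 0.268  0.0535]
t [0.5337 0.2647 0.112 ]
t [0.5272 0.296  0.112 ]
t [0.5073 0.2563 0.112 ]
s [0.5342 0.2662 0.112 ]
s [0.5277 0.2976 0.112 ]
corner [0.48484213 0.37556299 0.112     ]
```

The screws triangulate at z=0.110 and 32 mm apart, and the lid corner agrees to 2 mm. The press point is (0.531, 0.281, 0.111).

```bash
python3 -m jog '[[3.5,-2.5,-4,0,0,0],[3.5,-2.5,-8,0,0,0],[3.5,-2.5,-9.5,0,0,0],[3.5,-2.5,-9.5,0,0,0]]'
```

```text
time_s: 2.25
eef_pos: [0.5298, 0.2816, 0.1274]
ee_rot: [-0.346, -3.121, 0.0]
ft_force: [-0.1, 0.2, -0.6]
width: 0.005
```

```bash
python3 -m jog '[[0,0,-0.9,0,0,0],[0,0,-1.4,0,0,0],[0,0,-1.7,0,0,0],[0,0,-1.9,0,0,0],[0,0,-1.9,0,0,0]]'
```

```text
time_s: 2.88
eef_pos: [0.5308, 0.2805, 0.1088]
ee_rot: [-0.349, -3.122, -0.001]
ft_force: [-4.0, 0.5, 5.0]
width: 0.005
```

```bash
python3 -m jog '[[0,0,-0.1,0,0,0],[0,0,-0.2,0,0,0],[0,0,-0.2,0,0,0]]'
```

```text
time_s: 3.25
eef_pos: [0.5309, 0.2805, 0.1079]
ee_rot: [-0.349, -3.122, -0.001]
ft_force: [-8.0, -2.1, 13.1]
width: 0.006
```

The force has risen to 13 N, so the lid has bottomed and the press is complete. I'll rise quickly and clear.

```bash
python3 -m jog '[[0,0,6,0,0,0],[0,0,12,0,0,0],[-3,2,15,0,0,0],[-8,6,15,0,0,0],[-12,10,15,0,0,0]]'
python3 -m jog '[[-5,4,0,0,0,0],[-9,8,0,0,0,0],[-12,11,0,0,0,0],[-12,11,0,0,0,0],[-12,11,0,0,0,0]]'
python3 - <<'E'
from h import *
a=save("top","top1.png");b=save("side","side1.png")
cv2.imwrite("pics/c1.png",np.hstack([cv2.resize(a[80:400,80:400],(400,400)),cv2.resize(b[180:430,140:390],(400,400))])[:,:,::-1])
s=manip.state();print(s["eef_pos"],s["ft_force"],s["time_s"])
E
```

```text
time_s: 3.88
eef_pos: [0.41, 0.3811, 0.2572]
ee_rot: [0.351, 3.121, 0.002]
ft_force: [1.1, 1.4, -0.1]
width: 0.005
time_s: 4.5
eef_pos: [0.2919, 0.4898, 0.2565]
ee_rot: [0.35, 3.121, -0.0]
ft_force: [1.2, -0.5, -0.0]
width: 0.007
[0.29251903 0.4893115  0.25657752] [ 0.37362937 -0.55132942 -0.33516774] 4.6
```

View pics/c1.png

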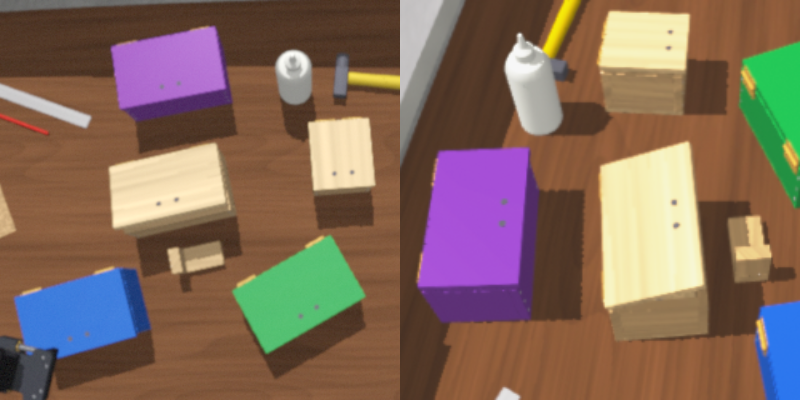

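The crops show the long pine lid standing ajar. In the side panel its screws are at about (674,203) and (677,225), and its front edge is raised. The short box is shut and nothing else has moved. I'll check the height, then hand in.

Run:
```python
from h import *
f=lambda u,v:(140+(u-400)*.625,180+v*.625)
print(tri([ray(cam("top"),(80+168*.8,80+201.5*.8)),ray(cam("side"),f(675.5,214))]))
print(manip.finish_job())
```

```text
[0.53970799 0.28194249 0.13960459]
the job is handed in; nothing more can be done
None
```

I opened the longer pine box. I pressed once with shut fingertips over its catch, at (0.531, 0.281), until the lid bottomed at about 13 N. Then I took the hand straight up and away.

- **Lid:** it sprang up and is standing ajar. The press point measured about 0.140 m high afterwards, against 0.110 m when shut. A full 0.34 rad opening should put it at about 0.145 m; the 5 mm difference is within what I could read from the enlarged pictures.
- **Everything else:** in the last top and side views the shorter box is still shut and the other things near the boxes look unmoved. The far right of the bench, with the nail dish, was outside the crop I viewed. The arm never went near it.
- **Robot:** it was clear of everything, with the wrist force near zero, when I handed the job in at about 4.6 s.

One earlier check disagreed. The network's own press point came out at z = 0.101 m, so I used the screw heads instead. They measured 0.110 m high and 32 mm apart, as described.

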